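# Raise the folding viewer screen and trigger a capture

## Robot

A 6-joint arm with a two-finger parallel gripper is mounted at the origin on the work surface. World frame = base frame: x ahead of the robot, y to its left, z up, the work surface at z = 0. Lengths are in m, angles in rad, forces in N, time in s.
With the tool pointing down it reaches from about 0.275 to 0.725 m from the base axis. Payload 5.6 kg.
Tool frame: the origin (TCP) lies on the front face of the gripper's body, between the roots of the fingers; the fingertips stand 73 mm ahead of it and the grasp point (between the pads) lies 54 mm ahead of it; z points along the fingers, y is the line along which they close (so a half turn about z gives the same grasp; the last joint's range is limited). The gripper opens to 85 mm and grips with 20 to 120 N. Pads are 22 mm wide; open, the fingers measure 114 mm over their backs; the gripper's body (76 mm by 85 mm) begins 54 mm behind the grasp point. The pads swing forward as they close: fully open they stand 13 mm farther back than shut.
Start: joints at [1.423, 0.255, 0.108, 0, -1.424, -0.285], TCP at [0.231, 0.499, 0.304] pointing down, gripper open.
Joint ranges: [-2.95, 2.95], [-1.21, 1.97], [-1.09, 1.5], [-2.87, 1.71], [-2.94, -0.07], [-3.05, 3.05]. Speed limits (rad/s): [2.57, 2.57, 3.14, 3.14, 3.14, 3.14].

## Interface

Orientations are given as a rotation vector (axis times angle).
In Python, from cell import r, vision gives the robot as it stands.
- The arm moves only by the shell command python3 -m crank 'ROWS' [FORCE]. ROWS is JSON, a list of rows, each an object with "angular": the turn, a rotation vector about the tool's x, y, z in rad, a list of three; "travel": the shift along the tool's x, y, z in mm, a list of three; "grip": the finger opening in mm, from 0 to 85.4. In form: [{"angular": [wx, wy, wz], "travel": [x, y, z], "grip": grip}, ...]. A call has 1 to 8 rows; each row is the pose to reach, as a shift and turn from the pose commanded when the call began, along the tool's axes at that moment; what a row does not reach only later rows make up. A row lasts 1/8 s, in which the tool goes at most 62.5 mm and 10.7 degrees, less where a joint would pass 70% of its speed; a pose out of reach is approached as far as the arm can. A call with a gripper value outside its range is refused whole. The fingers move at their own pace and stop on an object; FORCE is the grip in N (left out, the last holds). Time passes only in rows, so rows that repeat a pose let the fingers close. It gives the time, the measured TCP pose, the force, the opening and the grip force at its end, in the units of the state.
- r.read_state(): the state, without advancing time (a new reading comes with each control period).
- vision.snapshot(name): name is "scene" or "top"; returns a dict with "image" (480x640x3 uint8, red, green, blue), "fx", "fy", "cx", "cy" (pixels), "position" and "rotation" of the camera in the world. Camera axes: x right, y down, z forward; pixel columns grow to the right and rows downward; lengths in m; the calibration is good to about 2 mm. A picture is of the moment at which its call begins. There is no depth.
- r.close_job(): hands the job in; it is judged then, once.
Trained networks look in a picture, given as the dict that the camera call returned (one of the last four; its "shot" number tells which), for a name from the list of things; names that differ only in an ending like _2 or _b are one class to them, and where a whole thing is asked for, a point or a joint stands for the part that bears it (a point fixed in the world has none). Each returns a list of dicts, best first, with "confidence" (0 to 1); they miss things now and then, are a little off and sometimes report something else, mostly with a low value. They report only what shows in the picture. A call takes as long as a camera call. They do not tell look-alikes from the thing itself.
- vision.look_for(picture, name): "bbox" ([centre column, centre row, width, height] in pixels, round what is visible of it).
The state is a dict: "t": time; "joint_positions": joint angles; "joint_velocities": joint speeds; "effort": joint torques, N m; "position": TCP position; "eef_rot": TCP orientation; "ft_force": force on the tool from outside, world axes, zero at the start; "torque": the same for the moment, N m; "grip_width": finger opening in m; "finger_force": force on a finger pad.
Only numpy, scipy, OpenCV 4.12 (cv2) and the standard library are available. Lean on these libraries where they do the work, as an engineer would, in place of code of your own. Each camera call takes 0.05 s, during which the arm holds its last target. There are 200 camera calls.

## Task

Raise the viewer's folding screen until it stands at about 60 degrees to the base it folds onto, and leave it standing there. Then press the capture trigger's plunger fully down and let it come back up. Do not knock about the other things on the bench.

Things in the scene. Friction and masses are not known exactly. Their poses are not given: they have to be found in the camera images.
- viewer: Folding viewer, fixed to the bench: white base 150 mm deep (x -65..+85 mm), 230 mm wide (y), 40 mm high, a grey flat screen hinged along its far side and a light bar above the hinge. Origin on the bench under it; its x axis runs horizontally from the screen's free edge towards the hinge (away from the robot at yaw 0), z up.
- light_bar (a point): Middle of the underside of the viewer's fixed grey light bar (x 5..75 mm of the viewer, full width, 190 to 255 mm above the bench, on two posts at y +-108 mm). It leaves too little room for an upright tool at the raised screen: lift with the tool leaning back towards the robot, fingers pointing forward and down under the free edge.
- screen_hinge (a point): Point on the screen's hinge axis, mid-width: 60 mm along the viewer's x, 45 mm above the bench. The hinge axis is the viewer's y axis direction. Same axes as the viewer.
- screen_edge (a point): Middle of the lower corner of the screen's free (robot-side) edge, 150 mm from the hinge; moves with the screen. The screen is a plate 150 mm from hinge to edge, 190 mm wide, 12 mm thick, its underside passing through the hinge axis; when closed the edge overhangs the base's front by 25 mm, 45 mm above the bench.
- screen (a joint): Angle of the screen, rad: 0 folded flat on the base, grows as its robot-side edge rises, 1.047 = 60 degrees, stop at 1.75. It starts slightly ajar (0.10 to 0.35). Stiff hinge: it stays wherever it is left; lifting takes about 4 to 6 N at the edge, up along its arc; pushing it straight at the hinge only jams it.
- trigger: Capture trigger, fixed to the bench left or right of the viewer: grey box 90 x 90 mm, 45 mm high, with a black mushroom plunger on top. Origin on the bench under its centre; z up.
- plunger_top (a point): Centre of the flat top of the mushroom plunger (disc 62 mm across), 80 mm above the bench when up; moves with it.
- plunger (a joint): Travel of the plunger, m: 0 up, grows as it is pressed straight down, stop at 0.014. Spring: about 4 N to start, 15 N at the stop; it springs back up when let go.
- slide_box: Bystander: grey closed slide box, 100 x 85 x 36 mm, on the other side of the viewer from the trigger. Origin under its centre.
- dish: Bystander: closed glass dish, 92 mm across, 18 mm high. Origin under its centre.
- brush: Bystander: brush lying on the bench, 160 mm long along its x, in front of the viewer. Origin on its underside.
- jar: Bystander: amber specimen jar, 72 mm across, 100 mm high, beyond the viewer. Origin under its centre.
- mug: Bystander: white mug, 80 mm across, 90 mm high, beyond the viewer. Origin under its centre.
Things that resemble listed ones, but are neither listed nor needed, are in the scene too. Leave any blue, purple or red look-alike of the trigger alone.

How it is judged:
On the way, in this order (a step that is already met when the one before it is completed fails the run):
1. the screen stands at 60 degrees, give or take 8, and is still (value of joint screen between 0.908 and 1.187 rad and velocity of joint screen between -0.05 and 0.05 rad/s), for 0.3 s.
2. the plunger is pressed fully down (at least 12 of its 14 mm) with the screen standing at its angle (value of joint screen between 0.908 and 1.187 rad and value of joint plunger above 0.012 m), for 0.1 s.
At the end, for the whole second after the job is handed in: The screen stands still at 60 degrees, give or take 8 (joint 0.908 to 1.187 rad), and the plunger has come back up to within 3 mm of the top (all of step 1 and value of joint plunger below 0.003 m); the robot touches nothing.
It fails at once if a bystander (slide box, dish, brush, jar or mug) is shifted by more than 30 mm (distance of any of slide_box, dish, brush, jar, mug from where it was at the start of the episode above 0.03 m).
It also fails if it takes over 42 s, if anything falls off the work surface, if the arm or the gripper's body presses on something with over 40 N, if the wrist force passes 120 N, or if a joint passes its speed limit or range.

## Working session

There is one attempt and no reset: what is moved stays moved. The work goes in short steps, Python scripts to look and compute and a shell command to move; the robot and the scene stay as the last step left them, time stands still between calls to the robot, and variables do not carry over. Pictures are saved under pics/ and viewed, at most 11 in all, crops included, and the job is handed in when it is done.

```bash
ls; mkdir -p pics; python3 - <<'E'
from cell import r, vision
import cv2, pickle
s=r.read_state(); print(s['t'],s['position'],s['eef_rot'],s['ft_force'])
for n in ("scene","top"):
    p=vision.snapshot(n); pickle.dump(p,open(f'pics/{n}.pkl','wb'))
    cv2.imwrite(f'pics/{n}0.png',p['image'][:,:,::-1])
    print(n,p['fx'],p['fy'],p['cx'],p['cy'],p['position'],p['rotation'])
    for o in ("viewer","screen","trigger","plunger","slide_box","dish","brush","jar","mug"):
        print(o,[([round(x) for x in d['bbox']],round(d['confidence'],2)) for d in vision.look_for(p,o)])
E
```

```text
pics
0.0 [0.23045283 0.49899705 0.30300865] [ 3.06651942e+00 -6.74249769e-01 -5.85186257e-04] [-0.35988018 -0.39292599 -0.19473076]
scene 441.35708087441344 441.35708087441344 321.2288987758826 239.46727779521575 [ 1.30813035 -0.01435969  0.77305469] [-1.59842108 -1.77755715  0.88506005]
viewer [([350, 303, 134, 116], 0.7)]
screen [([348, 312, 86, 42], 0.74), ([510, 358, 50, 56], 0.17)]
trigger [([251, 273, 46, 44], 0.74), ([247, 231, 42, 36], 0.74), ([269, 200, 36, 32], 0.68), ([158, 245, 48, 45], 0.62), ([349, 298, 130, 118], 0.18)]
plunger [([250, 258, 26, 17], 0.83), ([156, 236, 27, 23], 0.77), ([270, 193, 22, 13], 0.64), ([245, 220, 25, 17], 0.57), ([418, 257, 18, 24], 0.57)]
slide_box [([482, 279, 44, 41], 0.94)]
dish [([418, 257, 16, 23], 0.58), ([247, 259, 26, 23], 0.5)]
brush [([480, 278, 40, 40], 0.73), ([319, 238, 13, 17], 0.7)]
jar [([511, 359, 46, 57], 0.55), ([320, 236, 16, 13], 0.45)]
mug [([218, 341, 62, 59], 0.94)]
top 582.2539341993918 582.2539341993918 306.5001687014153 240.5866650015071 [ 0.25650324 -0.11954491  1.60035543] [-2.1838053   2.14341354 -0.15227237]
viewer [([267, 164, 98, 91], 0.92), ([363, 228, 38, 41], 0.61)]
screen [([268, 164, 102, 88], 0.47)]
trigger [([368, 347, 40, 44], 0.97), ([466, 256, 40, 39], 0.92), ([386, 287, 44, 47], 0.65), ([362, 227, 37, 42], 0.63)]
plunger [([367, 227, 21, 27], 0.95), ([384, 287, 23, 25], 0.83), ([471, 253, 22, 29], 0.8), ([371, 348, 25, 22], 0.57)]
slide_box [([152, 242, 35, 39], 0.68)]
dish [([212, 274, 35, 33], 0.74)]
brush [([304, 278, 15, 60], 0.95), ([150, 142, 35, 35], 0.71)]
jar [([148, 144, 34, 37], 0.61)]
mug [([368, 139, 38, 36], 0.96)]
```

View pics/scene0.png

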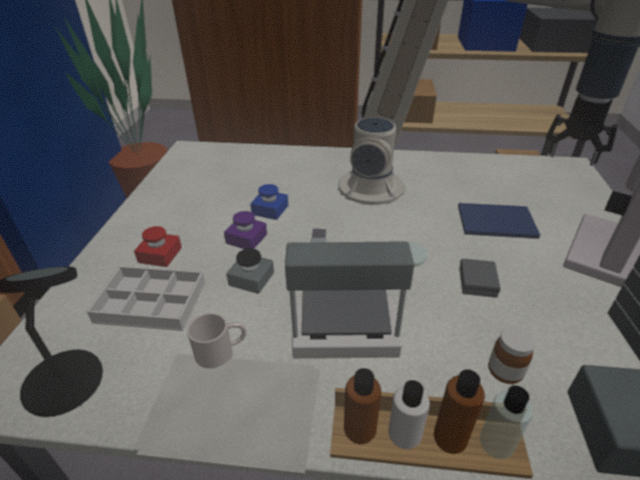

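View pics/top0.png

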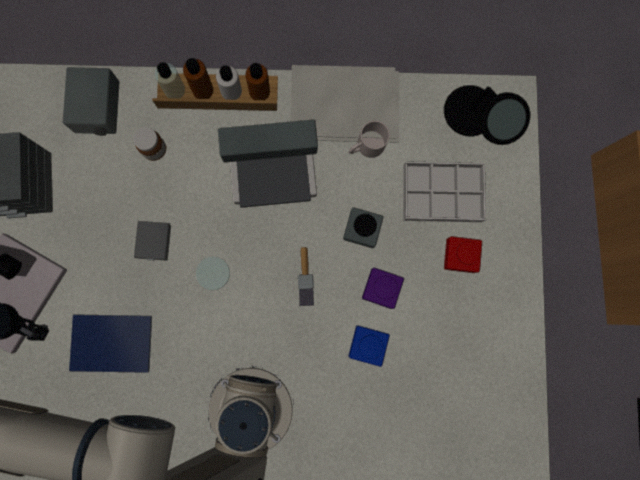

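Trigger candidates in the top view are grey with a black plunger (363,227), purple (383,288), blue (369,346) and red (463,255). Only the grey one beside the viewer fits the description. The viewer is at (267,164), with the slide box at (152,241), dish at (213,273), brush at (305,277), jar at (150,144) and mug at (371,139). I'll confirm with enlarged crops.

```bash
python3 - <<'E'
import cv2
t=cv2.imread('pics/top0.png')[110:260,205:400]; cv2.imwrite('pics/top_crop.png',cv2.resize(t,None,fx=4,fy=4,interpolation=cv2.INTER_CUBIC))
t=cv2.imread('pics/scene0.png')[220:370,225:425]; cv2.imwrite('pics/scene_crop.png',cv2.resize(t,None,fx=4,fy=4,interpolation=cv2.INTER_CUBIC))
E
```

```text
(no output)
```

View pics/top_crop.png

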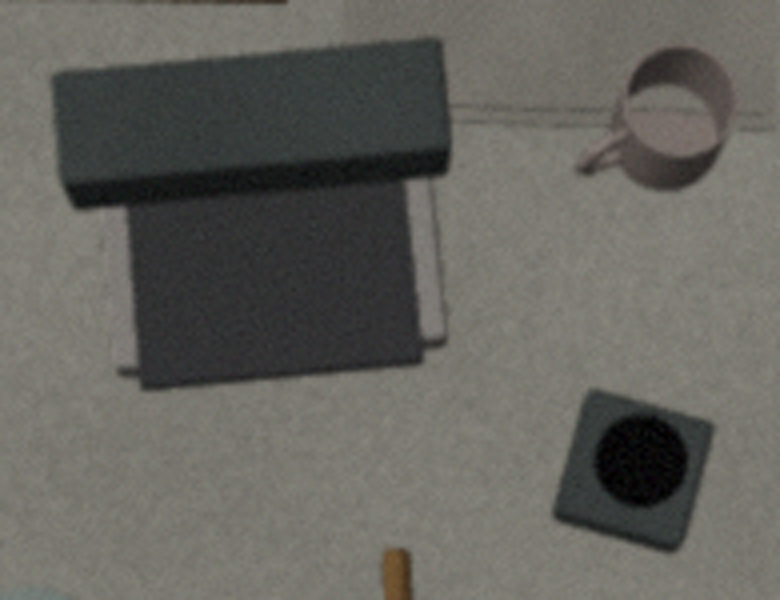

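View pics/scene_crop.png

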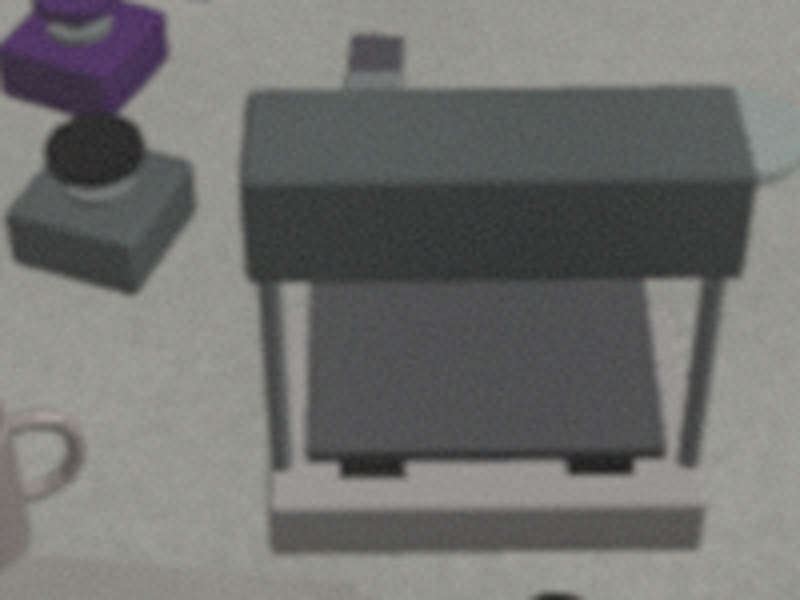

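The crops confirm it. The grey box with the black mushroom plunger, at top-crop (641,460) and scene-crop (95,150), is the trigger. The screen is slightly ajar, with its free edge at top-crop (143,388)–(422,362). Next I'll fit the poses.

```bash
cat > fit.py <<'E'
import numpy as np, pickle, cv2
from scipy.spatial.transform import Rotation as R
from scipy.optimize import least_squares
C={n:pickle.load(open(f'pics/{n}.pkl','rb')) for n in('top','scene')}
def proj(c,P):
    q=R.from_rotvec(c['rotation']) if np.size(c['rotation'])==3 else R.from_matrix(c['rotation'])
    q=q.inv().apply(np.atleast_2d(P)-c['position'])
    return np.c_[c['fx']*q[:,0]/q[:,2]+c['cx'],c['fy']*q[:,1]/q[:,2]+c['cy']]
def ray(c,u,z):
    d=R.from_rotvec(c['rotation']).apply([(u[0]-c['cx'])/c['fx'],(u[1]-c['cy'])/c['fy'],1])
    p=np.array(c['position']); return p+d*(z-p[2])/d[2]
def vw(v,P):
    return R.from_euler('z',v[2]).apply(P)+[v[0],v[1],0]
def scr(a,l,y,t=0):  # l from hinge, t above underside
    return [.06-l*np.cos(a)+t*np.sin(a),y,.045+l*np.sin(a)+t*np.cos(a)]
E
python3 - <<'E'
from fit import *
T=lambda u:np.array(u)/4+[205,110]; S=lambda u:np.array(u)/4+[225,220]
fx=[('top',T,(52,75),(.075,.115,.255)),('top',T,(440,40),(.075,-.115,.255)),('top',T,(78,207),(.005,.115,.19)),('top',T,(447,173),(.005,-.115,.19)),
('top',T,(119,370),(-.065,.115,.04)),('top',T,(444,342),(-.065,-.115,.04)),
('scene',S,(272,550),(.085,-.115,0)),('scene',S,(697,550),(.085,.115,0)),('scene',S,(272,508),(.085,-.115,.04)),('scene',S,(705,508),(.085,.115,.04)),
('scene',S,(248,280),(.075,-.115,.19)),('scene',S,(740,277),(.075,.115,.19)),('scene',S,(250,92),(.005,-.115,.255)),('scene',S,(735,88),(.005,.115,.255))]
sc=[((143,388),(.095,0)),((422,363),(-.095,0)),((141,380),(.095,.012)),((420,356),(-.095,.012))]
def f(v):
    e=[proj(C[n],vw(v,[p]))[0]-k(u) for n,k,u,p in fx]
    e+=[proj(C['top'],vw(v,[scr(v[3],.15,y,t)]))[0]-T(u) for u,(y,t) in sc]
    return np.ravel(e)
s=least_squares(f,[.5,0,0,.2],loss='soft_l1'); print(s.x.round(4)); print(f(s.x).reshape(-1,2).round(1).tolist())
a=least_squares(lambda q:np.r_[proj(C['top'],[[*q,.08]])[0]-T((641,460)),proj(C['scene'],[[*q,.08]])[0]-S((95,150))],[.4,-.2]); print('plunger',a.x.round(4),a.fun.round(1))
np.savez('pose.npz',v=s.x,p=a.x)
for n,u,z in(('dish',(213,273),.018),('brush',(305,277),.01),('brush end',(304,248),.01),('slide',(153,241),.036),('mug',(372,140),.09),('jar',(150,144),.1),('purple',(385,287),.08)): print(n,ray(C['top'],u,z).round(3))
E
```

```text
[ 0.6315 -0.0448  0.1155  0.2075]
[[-0.5, -1.0], [-1.4, -0.8], [-1.2, 1.6], [-1.1, 1.7], [-2.4, 0.0], [0.5, -0.8], [-1.5, 1.4], [0.3, 0.3], [-2.5, -0.2], [0.2, -1.3], [-0.3, 1.1], [-1.2, 0.7], [-0.7, -1.9], [-2.1, -2.1], [-1.7, 0.3], [-0.2, -0.1], [-1.7, 0.5], [0.3, -0.2]]
plunger [ 0.4954 -0.2928] [-1.1 -0.9 -0.9 -1.7]
dish [0.363 0.11  0.018]
brush [ 0.357 -0.14   0.01 ]
brush end [ 0.436 -0.135  0.01 ]
slide [0.445 0.272 0.036]
mug [ 0.722 -0.311  0.09 ]
jar [0.695 0.277 0.1  ]
purple [ 0.33  -0.348  0.08 ]
```

```bash
cat > plan.py <<'E'
from fit import *
from cell import r
P=np.load('pose.npz'); v=P['v']
def tool(b):  # tool leaning: z=(cos b,0,-sin b), y=-viewer y
    M=np.array([[np.sin(b),0,np.cos(b)],[0,-1,0],[np.cos(b),0,-np.sin(b)]])
    return R.from_euler('z',v[2])*R.from_matrix(M)
def lift(a,over,gap,b,yv=0.):  # TCP pose with finger under the edge
    d=np.array([np.cos(b),0,-np.sin(b)]); n=np.array([np.sin(b),0,np.cos(b)])
    e=np.array(scr(a,.15,yv))+(over-.073)*d-(.011+gap)*n
    return vw(v,[e])[0],tool(b)
def rel(*poses):
    s=r.read_state(); p0=np.array(s['position']);q0=R.from_rotvec(s['eef_rot'])
    print('t',round(s['t'],2),'F',np.round(s['ft_force'],1),'p',p0.round(4),'j',np.round(s['joint_positions'],2))
    for p,q in poses:
        print('ang',(q0.inv()*q).as_rotvec().round(3).tolist(),'trav',(q0.inv().apply(p-p0)*1000).round(1).tolist(),'world',np.round(p,3))
E
python3 - <<'E'
from plan import *
b=np.radians(40)
hi=lift(v[3],-.10,.012,b); hi[0][2]+=.10
rel(hi,lift(v[3],-.06,.012,b))
E
```

```text
t 1.0 F [-0.5 -0.2 -0.2] p [0.2306 0.4993 0.3039] j [ 1.42  0.26  0.11 -0.   -1.42 -0.28]
ang [0.239, 0.85, -0.513] trav [392.4, 447.8, 34.4] world [ 0.399 -0.072  0.269]
ang [0.239, 0.85, -0.513] trav [418.5, 431.8, 160.1] world [ 0.429 -0.068  0.144]
```

```bash
python3 -m crank '[{"angular":[0.03,0.1,-0.06],"travel":[40,45,0],"grip":0},{"angular":[0.06,0.21,-0.13],"travel":[80,92,5],"grip":0},{"angular":[0.09,0.32,-0.19],"travel":[120,137,10],"grip":0},{"angular":[0.12,0.42,-0.25],"travel":[160,183,15],"grip":0},{"angular":[0.15,0.53,-0.32],"travel":[200,228,20],"grip":0},{"angular":[0.18,0.64,-0.38],"travel":[240,274,25],"grip":0},{"angular":[0.21,0.75,-0.45],"travel":[280,320,28],"grip":0},{"angular":[0.239,0.85,-0.513],"travel":[320,365,30],"grip":0}]' 40
python3 - <<'E'
from plan import *
b=np.radians(40)
hi=lift(v[3],-.10,.012,b); hi[0][2]+=.10
rel(hi,lift(v[3],-.06,.012,b))
E
```

```text
t: 2.0
position: [0.3649, 0.0671, 0.2903]
eef_rot: [-2.848, -0.108, -1.179]
ft_force: [0.3, -0.4, -0.1]
grip_width: 0.0002
finger_force: 0.0
t 2.0 F [ 0.3 -0.4 -0.1] p [0.3649 0.0671 0.2903] j [ 0.82 -0.54 -1.09  0.96 -0.6   0.12]
ang [0.004, 0.086, -0.039] trav [3.4, 141.8, 27.6] world [ 0.399 -0.072  0.269]
ang [0.004, 0.086, -0.039] trav [-64.0, 144.2, 138.1] world [ 0.429 -0.068  0.144]
```

```bash
python3 -m crank '[{"angular":[0,0.03,-0.01],"travel":[0,40,10],"grip":0},{"angular":[0,0.05,-0.02],"travel":[0,80,20],"grip":0},{"angular":[0,0.086,-0.039],"travel":[3,120,28],"grip":0},{"angular":[0.004,0.086,-0.039],"travel":[3,142,28],"grip":0},{"angular":[0.004,0.086,-0.039],"travel":[3,142,28],"grip":0}]'
python3 - <<'E'
from plan import *
for b in np.radians([40,50]): rel(lift(v[3],-.06,.012,b))
E
```

```text
t: 2.62
position: [0.3995, -0.0713, 0.2695]
eef_rot: [-2.802, -0.152, -1.303]
ft_force: [0.8, 0.6, -0.1]
grip_width: 0.0002
finger_force: 0.0
t 2.62 F [ 0.8  0.6 -0.1] p [ 0.3995 -0.0713  0.2695] j [ 0.17 -0.43 -1.07  0.63 -0.08  0.9 ]
ang [0.004, 0.002, -0.006] trav [-76.8, 0.5, 104.0] world [ 0.429 -0.068  0.144]
t 2.62 F [ 0.8  0.6 -0.1] p [ 0.3995 -0.0713  0.2695] j [ 0.17 -0.43 -1.07  0.63 -0.08  0.9 ]
ang [0.003, -0.172, -0.006] trav [-53.3, 0.4, 102.0] world [ 0.443 -0.067  0.163]
```

```bash
python3 - <<'E'
from plan import *
rel(lift(v[3],-.05,.012,np.radians(52)))
E

```

```text
t 2.62 F [ 0.8  0.6 -0.1] p [ 0.3995 -0.0713  0.2695] j [ 0.17 -0.43 -1.07  0.63 -0.08  0.9 ]
ang [0.003, -0.207, -0.006] trav [-50.7, 0.3, 111.9] world [ 0.452 -0.066  0.159]
```

```bash
python3 -m crank '[{"angular":[0,-0.1,0],"travel":[0,0,10],"grip":0},{"angular":[0,-0.207,-0.006],"travel":[-10,0,40],"grip":0},{"angular":[0,-0.207,-0.006],"travel":[-30,0,75],"grip":0},{"angular":[0.003,-0.207,-0.006],"travel":[-51,0,112],"grip":0},{"angular":[0.003,-0.207,-0.006],"travel":[-51,0,112],"grip":0}]'
python3 - <<'E'
from plan import *
b=np.radians(52)
rel(lift(v[3],-.05,.012,b),lift(v[3],.022,.012,b))
E
```

```text
t: 3.25
position: [0.4538, -0.072, 0.1643]
eef_rot: [-2.922, -0.184, -0.981]
ft_force: [-0.5, -0.1, 1.0]
grip_width: 0.0
finger_force: 0.0
t 3.25 F [-0.5 -0.1  1. ] p [ 0.4538 -0.072   0.1643] j [ 0.18 -0.08 -0.93  0.31 -0.07  1.21]
ang [-0.019, 0.015, 0.004] trav [-4.1, -6.5, 4.1] world [ 0.452 -0.066  0.159]
ang [-0.019, 0.015, 0.004] trav [-3.1, -5.1, 76.1] world [ 0.496 -0.061  0.102]
```

```bash
python3 - <<'E'
from plan import *
for b in np.radians([60,64]): rel(lift(v[3],-.03,.014,b),lift(v[3],.02,.014,b))
E

```

```text
t 3.25 F [-0.5 -0.1  1. ] p [ 0.4538 -0.072   0.1643] j [ 0.18 -0.08 -0.93  0.31 -0.07  1.21]
ang [-0.019, -0.125, 0.005] trav [8.7, -6.1, 21.4] world [ 0.473 -0.063  0.153]
ang [-0.019, -0.125, 0.005] trav [2.5, -5.2, 71.0] world [ 0.498 -0.06   0.109]
t 3.25 F [-0.5 -0.1  1. ] p [ 0.4538 -0.072   0.1643] j [ 0.18 -0.08 -0.93  0.31 -0.07  1.21]
ang [-0.019, -0.195, 0.006] trav [16.1, -6.1, 20.8] world [ 0.478 -0.063  0.158]
ang [-0.019, -0.195, 0.006] trav [6.4, -5.2, 69.9] world [ 0.5   -0.06   0.113]
```

```bash
python3 -m crank '[{"angular":[-0.019,-0.15,0.006],"travel":[10,-3,5],"grip":0},{"angular":[-0.019,-0.195,0.006],"travel":[16,-6,21],"grip":0},{"angular":[-0.019,-0.195,0.006],"travel":[13,-6,38],"grip":0},{"angular":[-0.019,-0.195,0.006],"travel":[9,-5,55],"grip":0},{"angular":[-0.019,-0.195,0.006],"travel":[6,-5,70],"grip":0},{"angular":[-0.019,-0.195,0.006],"travel":[6,-5,70],"grip":0}]'
python3 - <<'E'
from plan import *
from cell import vision
b=np.radians(64)
rel(lift(v[3],.02,.014,b))
p=vision.snapshot('top'); cv2.imwrite('pics/top1.png',cv2.resize(p['image'][100:280,190:400,::-1],None,fx=3.5,fy=3.3))
E
```

```text
t: 4.0
position: [0.5004, -0.06, 0.1156]
eef_rot: [-3.028, -0.176, -0.71]
ft_force: [0.5, 0.4, -0.8]
grip_width: 0.0003
finger_force: 0.0
t 4.0 F [ 0.5  0.4 -0.8] p [ 0.5004 -0.06    0.1156] j [ 0.21  0.13 -0.74  0.18 -0.24  1.31]
ang [-0.0, -0.007, 0.001] trav [-1.8, -0.0, 2.5] world [ 0.5   -0.06   0.113]
```

View pics/top1.png

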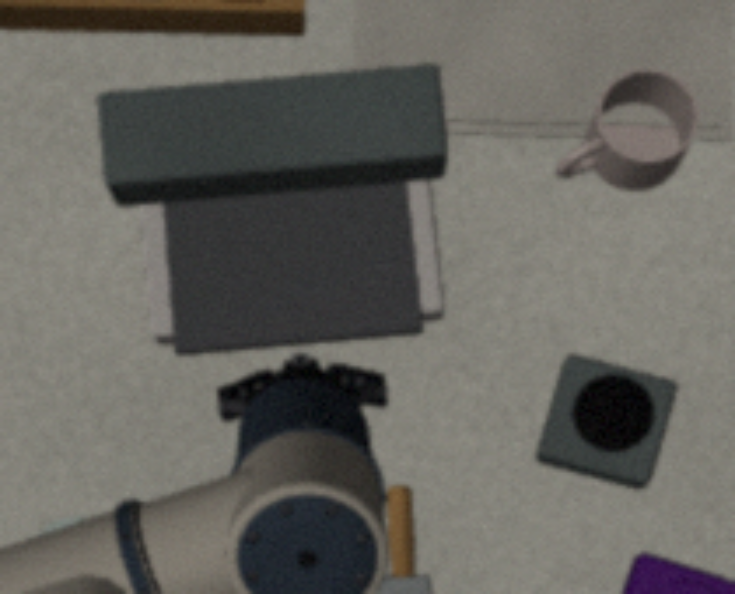

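The closed fingertips at crop (302,355) stand just in front of the screen's free edge, at crop (175,352)–(423,332), centred and still low. Next is to lean back as far as the wrist allows, slip under the edge and start lifting.

```bash
python3 - <<'E'
from plan import *
g=np.radians
rel(lift(v[3],.03,.014,g(57)),lift(.22,.03,0.003,g(57)),lift(.28,.029,0,g(57)),lift(.35,.027,0,g(56)),lift(.42,.025,0,g(55)),lift(.5,.023,0,g(55)))
E
```

```text
t 4.05 F [ 0.1 -0.6  0.5] p [ 0.5004 -0.0602  0.116 ] j [ 0.21  0.13 -0.74  0.18 -0.24  1.31]
ang [-0.0, 0.115, 0.0] trav [-7.1, -0.2, 16.2] world [ 0.501 -0.06   0.098]
ang [-0.0, 0.115, 0.0] trav [5.0, -0.2, 13.5] world [ 0.511 -0.059  0.106]
ang [-0.0, 0.115, 0.0] trav [13.8, -0.2, 5.3] world [ 0.515 -0.058  0.117]
ang [-0.0, 0.132, 0.0] trav [20.1, -0.2, -3.9] world [ 0.517 -0.058  0.128]
ang [-0.0, 0.15, 0.0] trav [26.9, -0.2, -12.5] world [ 0.519 -0.058  0.139]
ang [-0.0, 0.15, 0.0] trav [36.2, -0.2, -21.8] world [ 0.523 -0.057  0.152]
```

```bash
python3 -m crank '[{"angular":[0,0.115,0],"travel":[-7,0,16],"grip":0},{"angular":[0,0.115,0],"travel":[-7,0,16],"grip":0},{"angular":[0,0.115,0],"travel":[5,0,13.5],"grip":0},{"angular":[0,0.115,0],"travel":[14,0,5],"grip":0},{"angular":[0,0.13,0],"travel":[20,0,-4],"grip":0},{"angular":[0,0.13,0],"travel":[20,0,-4],"grip":0}]'
python3 - <<'E'
from plan import *
from cell import vision
g=np.radians
rel(lift(.35,.027,0,g(57)),lift(.42,.025,0,g(55)),lift(.5,.023,0,g(55)),lift(.6,.022,0,g(53)),lift(.7,.021,0,g(52)),lift(.8,.02,0,g(50)),lift(.9,.02,0,g(50)))
p=vision.snapshot('top'); pickle.dump(p,open('pics/t2.pkl','wb'));cv2.imwrite('pics/top2.png',cv2.resize(p['image'][120:260,210:370,::-1],None,fx=4,fy=4))
E
```

```text
t: 4.8
position: [0.5151, -0.0652, 0.1309]
eef_rot: [-2.965, -0.172, -0.88]
ft_force: [-8.3, -3.9, 0.5]
grip_width: -0.0002
finger_force: 3.9
t 4.8 F [-8.3 -3.9  0.5] p [ 0.5151 -0.0652  0.1309] j [ 0.17  0.11 -0.81  0.31 -0.07  1.21]
ang [-0.01, -0.002, -0.003] trav [1.3, -6.8, 3.2] world [ 0.517 -0.058  0.129]
ang [-0.01, 0.033, -0.003] trav [8.3, -6.9, -4.4] world [ 0.519 -0.058  0.139]
ang [-0.01, 0.033, -0.003] trav [18.6, -7.0, -12.5] world [ 0.523 -0.057  0.152]
ang [-0.01, 0.068, -0.003] trav [30.3, -7.1, -19.5] world [ 0.529 -0.057  0.164]
ang [-0.01, 0.086, -0.003] trav [43.5, -7.2, -25.3] world [ 0.537 -0.056  0.176]
ang [-0.01, 0.121, -0.003] trav [56.1, -7.3, -29.3] world [ 0.545 -0.055  0.186]
ang [-0.01, 0.121, -0.003] trav [71.0, -7.3, -31.4] world [ 0.556 -0.054  0.196]
```

View pics/top2.png

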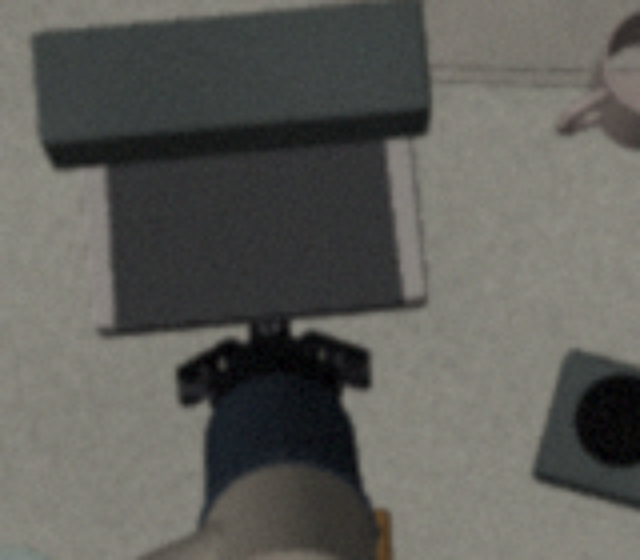

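The screen edge has risen. It is now at crop (118,328)–(400,303) with the fingers under it at (268,325). I'll continue along the arc with slightly more pitch, to stay off the wrist limit.

```bash
python3 - <<'E'
from plan import *
g=np.radians
rel(*[lift(a,o,0,g(b),-.004) for a,o,b in((.42,.025,60),(.5,.023,60),(.58,.022,60),(.66,.021,59),(.74,.021,58),(.82,.02,57),(.9,.02,56))])
E
```

```text
t 4.85 F [-8.6 -3.3 -0.4] p [ 0.5152 -0.0651  0.1308] j [ 0.17  0.11 -0.81  0.31 -0.07  1.21]
ang [-0.01, -0.054, -0.002] trav [12.5, -2.9, -5.5] world [ 0.522 -0.062  0.142]
ang [-0.01, -0.054, -0.002] trav [22.9, -3.0, -13.6] world [ 0.527 -0.061  0.155]
ang [-0.01, -0.054, -0.002] trav [33.8, -3.1, -19.8] world [ 0.532 -0.06   0.166]
ang [-0.01, -0.037, -0.003] trav [44.1, -3.2, -25.1] world [ 0.538 -0.06   0.176]
ang [-0.01, -0.019, -0.003] trav [54.6, -3.2, -28.4] world [ 0.545 -0.059  0.184]
ang [-0.01, -0.002, -0.003] trav [65.5, -3.3, -31.7] world [ 0.552 -0.058  0.193]
ang [-0.01, 0.016, -0.003] trav [76.4, -3.3, -33.1] world [ 0.56  -0.057  0.2  ]
```

```bash
python3 -m crank '[{"angular":[-0.01,-0.054,0],"travel":[12.5,-3,-5.5],"grip":0},{"angular":[-0.01,-0.054,0],"travel":[23,-3,-13.5],"grip":0},{"angular":[-0.01,-0.054,0],"travel":[34,-3,-20],"grip":0},{"angular":[-0.01,-0.037,0],"travel":[44,-3,-25],"grip":0},{"angular":[-0.01,-0.037,0],"travel":[44,-3,-25],"grip":0}]'
python3 - <<'E'
from plan import *
g=np.radians
rel(*[lift(a,o,0,g(b),-.004) for a,o,b in((.66,.021,59),(.74,.021,58),(.82,.02,57),(.9,.02,56),(.96,.02,56),(1.02,.02,56))])
E
```

```text
t: 5.48
position: [0.541, -0.0588, 0.178]
eef_rot: [-2.988, -0.173, -0.84]
ft_force: [-3.2, 0.2, 0.0]
grip_width: -0.0003
finger_force: 1.0
t 5.47 F [-3.2  0.2  0. ] p [ 0.541  -0.0588  0.178 ] j [ 0.2   0.09 -0.6   0.13 -0.33  1.37]
ang [-0.002, -0.007, -0.0] trav [-3.8, 0.6, 0.1] world [ 0.538 -0.06   0.176]
ang [-0.002, 0.01, -0.0] trav [6.7, 0.5, -3.5] world [ 0.545 -0.059  0.184]
ang [-0.002, 0.028, -0.0] trav [17.4, 0.5, -7.1] world [ 0.552 -0.058  0.193]
ang [-0.002, 0.045, -0.0] trav [28.3, 0.5, -8.8] world [ 0.56  -0.057  0.2  ]
ang [-0.002, 0.045, -0.0] trav [37.2, 0.5, -9.7] world [ 0.568 -0.056  0.206]
ang [-0.002, 0.045, -0.0] trav [46.2, 0.5, -10.0] world [ 0.575 -0.055  0.211]
```

```bash
python3 - <<'E'
from plan import *
g=np.radians
rel(*[lift(a,o,0,g(b),-.004) for a,o,b in((.74,.021,56),(.80,.02,54),(.86,.02,53),(.92,.02,52))])
E
```

```text
t 5.47 F [-3.2  0.2  0. ] p [ 0.541  -0.0588  0.178 ] j [ 0.2   0.09 -0.6   0.13 -0.33  1.37]
ang [-0.002, 0.045, -0.0] trav [4.8, 0.5, -3.0] world [ 0.544 -0.059  0.183]
ang [-0.002, 0.08, -0.0] trav [11.7, 0.5, -5.8] world [ 0.548 -0.059  0.189]
ang [-0.002, 0.097, -0.0] trav [19.6, 0.5, -7.2] world [ 0.554 -0.058  0.194]
ang [-0.002, 0.115, -0.0] trav [27.6, 0.5, -8.1] world [ 0.56  -0.057  0.199]
```

```bash
python3 -m crank '[{"angular":[0,0.045,0],"travel":[5,0,-3],"grip":0},{"angular":[0,0.08,0],"travel":[12,0,-6],"grip":0},{"angular":[0,0.097,0],"travel":[20,0,-7],"grip":0},{"angular":[0,0.115,0],"travel":[28,0,-8],"grip":0},{"angular":[0,0.115,0],"travel":[28,0,-8],"grip":0}]'
cat > ang.py <<'E'
from plan import *
from cell import vision
import sys
g=np.radians
for n in('scene','top'):
    p=vision.snapshot(n); im=p['image'][:,:,::-1].copy()
    for a,c in((.9,(0,0,255)),(1.05,(0,255,0)),(1.2,(255,0,0))):
        l=[vw(v,[scr(a,.15,y,t)])[0] for y,t in((.095,0),(-.095,0),(-.095,.012),(.095,.012))]
        big=(proj(p,np.array(l))-([200,110] if n=='top' else [265,230]))*4
        if a==.9: im=cv2.resize(im[110:260,200:390] if n=='top' else im[230:360,265:455],None,fx=4,fy=4,interpolation=cv2.INTER_CUBIC)
        for q in big: cv2.circle(im,tuple(int(x) for x in q),3,c,-1)
    cv2.imwrite(f'pics/{n}_{sys.argv[1]}.png',im)
E
python3 ang.py a; python3 - <<'E'
from plan import *
g=np.radians
rel(*[lift(a,.02,0,g(b),-.004) for a,b in((.92,52),(.98,51),(1.04,50))])
import cv2
a=cv2.imread('pics/top_a.png');b=cv2.imread('pics/scene_a.png')
cv2.imwrite('pics/both_a.png',np.hstack([cv2.resize(b,(400,274)),cv2.resize(a,(400,316))[:274]]))
E
```

```text
t: 6.1
position: [0.5603, -0.0568, 0.1983]
eef_rot: [-2.93, -0.17, -1.005]
ft_force: [-2.5, -0.5, -1.3]
grip_width: -0.0003
finger_force: 1.2
t 6.2 F [-2.1 -0.7 -0.6] p [ 0.5603 -0.0568  0.1983] j [ 0.19  0.08 -0.66  0.25 -0.18  1.26]
ang [-0.002, 0.002, -0.001] trav [0.6, 0.3, -0.8] world [ 0.56  -0.057  0.199]
ang [-0.002, 0.02, -0.001] trav [8.7, 0.3, -0.3] world [ 0.567 -0.056  0.204]
ang [-0.002, 0.037, -0.001] trav [16.7, 0.3, 0.8] world [ 0.574 -0.056  0.208]
```

View pics/top_a.png

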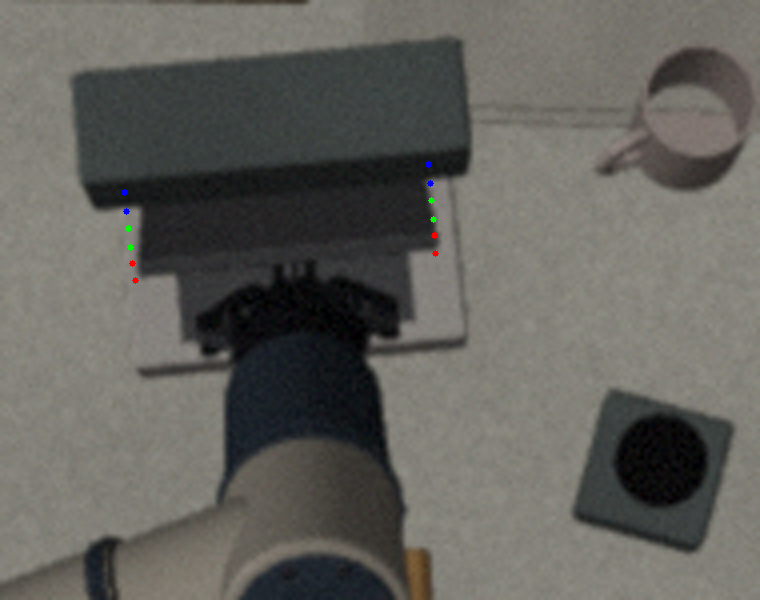

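The screen's free edge is at crop (140,273)–(437,247), a little past the red 0.9 rad marks, so about 0.94 rad. It needs about 0.1 rad more.

```bash
python3 -m crank '[{"angular":[0,0.02,0],"travel":[8,0,0],"grip":0},{"angular":[0,0.03,0],"travel":[15,0,1],"grip":0},{"angular":[0,0.03,0],"travel":[15,0,1],"grip":0},{"angular":[0,0.03,0],"travel":[15,0,1],"grip":0}]'
python3 ang.py b; python3 - <<'E'
from plan import *
g=np.radians
rel(*[lift(a,.02,0,g(50),-.004) for a in(1.03,)])
E
```

```text
t: 6.7
position: [0.5722, -0.0555, 0.2059]
eef_rot: [-2.914, -0.168, -1.046]
ft_force: [-1.3, -1.5, -2.1]
grip_width: 0.0002
finger_force: 1.3
t 6.8 F [-1.6 -1.2 -2.6] p [ 0.5722 -0.0555  0.206 ] j [ 0.19  0.08 -0.66  0.3  -0.15  1.22]
ang [-0.002, 0.009, -0.001] trav [1.1, 0.2, -0.6] world [ 0.573 -0.056  0.207]
```

View pics/top_b.png

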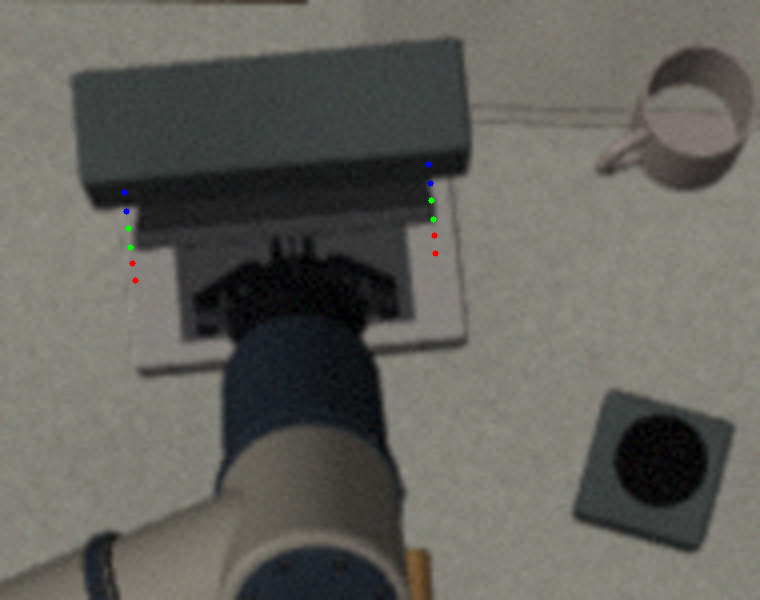

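The edge at (136,248)–(435,222) lies on the green 1.05 rad marks. Next: back off, then swing over to the grey trigger.

```bash
python3 -m crank '[{"angular":[0,0,0],"travel":[-8,0,-8],"grip":0},{"angular":[0,0,0],"travel":[-15,0,-30],"grip":0},{"angular":[0,0,0],"travel":[-20,0,-70],"grip":0},{"angular":[0,0,0],"travel":[-20,0,-110],"grip":0},{"angular":[0,0,0],"travel":[-20,0,-110],"grip":0}]'
python3 - <<'E'
from plan import *
q=R.from_euler('z',v[2])*R.from_matrix(np.diag([1,-1,-1]))
p=P['p']
rel(([.45,-.18,.25],q),([p[0],p[1],.215],q))
E
```

```text
t: 7.42
position: [0.4875, -0.0653, 0.283]
eef_rot: [-2.908, -0.169, -1.06]
ft_force: [0.2, 0.8, 0.4]
grip_width: 0.0
finger_force: 0.0
t 7.42 F [0.2 0.8 0.4] p [ 0.4875 -0.0653  0.283 ] j [ 0.22 -0.18 -0.64  0.17 -0.42  1.34]
ang [-0.003, -0.699, 0.0] trav [-59.8, 109.6, -7.5] world [ 0.45 -0.18  0.25]
ang [-0.003, -0.699, 0.0] trav [-57.7, 227.0, 39.6] world [ 0.495 -0.293  0.215]
```

```bash
python3 -m crank '[{"angular":[0,-0.15,0],"travel":[-15,30,-5],"grip":0},{"angular":[0,-0.3,0],"travel":[-30,65,-8],"grip":0},{"angular":[0,-0.45,0],"travel":[-60,110,-7],"grip":0},{"angular":[0,-0.6,0],"travel":[-60,150,8],"grip":0},{"angular":[0,-0.7,0],"travel":[-59,190,25],"grip":0},{"angular":[0,-0.7,0],"travel":[-58,227,40],"grip":0},{"angular":[0,-0.7,0],"travel":[-58,227,40],"grip":0}]'
python3 - <<'E'
from plan import *
from cell import vision
q=R.from_euler('z',v[2])*R.from_matrix(np.diag([1,-1,-1])); p=P['p']
rel(([p[0],p[1],.160],q),([p[0],p[1],.137],q))
E
python3 ang.py c
python3 - <<'E'
import cv2
im=cv2.imread('pics/scene_c.png'); 
from cell import vision
p=vision.snapshot('scene')['image'][220:350,210:410,::-1]; cv2.imwrite('pics/sc.png',cv2.resize(p,None,fx=4,fy=4))
E
```

```text
t: 8.3
position: [0.4948, -0.295, 0.2074]
eef_rot: [-3.135, -0.178, 0.021]
ft_force: [-0.2, 0.6, -0.8]
grip_width: -0.0
finger_force: 0.0
t 8.3 F [-0.2  0.6 -0.8] p [ 0.4948 -0.295   0.2074] j [-0.26  0.36  0.    0.   -1.23  1.95]
ang [-0.002, 0.013, -0.002] trav [1.4, -2.1, 47.3] world [ 0.495 -0.293  0.16 ]
ang [-0.002, 0.013, -0.002] trav [1.7, -2.0, 70.3] world [ 0.495 -0.293  0.137]
```

View pics/sc.png

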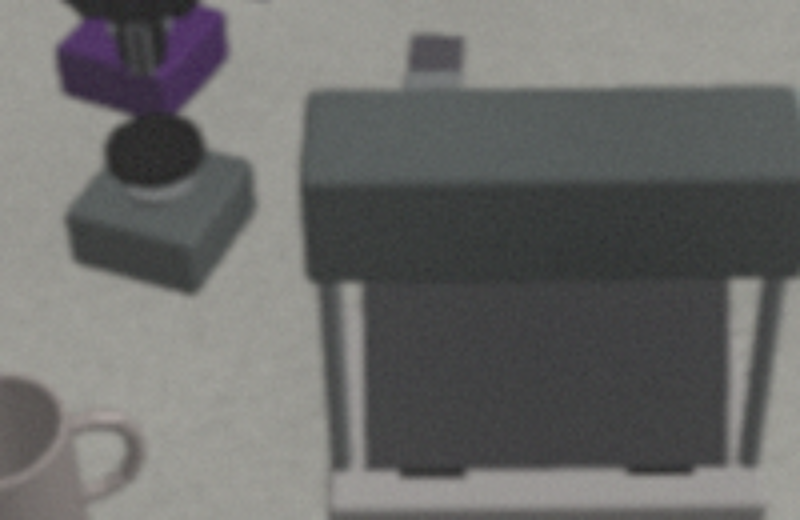

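View pics/top_c.png

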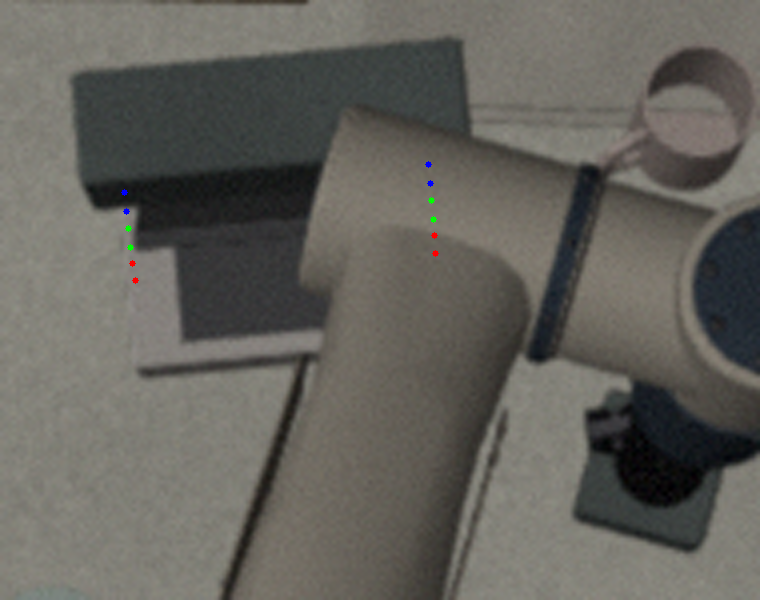

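The screen still holds, with its left edge corner at (136,248) on the 1.05 rad mark. The fingers, at scene-crop (140,50), are above the grey trigger's plunger at (155,150). Press in steps, watching the force.

```bash
python3 -m crank '[{"angular":[0,0.013,0],"travel":[1,-2,25],"grip":0},{"angular":[0,0.013,0],"travel":[1,-2,45],"grip":0},{"angular":[0,0.013,0],"travel":[1,-2,55],"grip":0},{"angular":[0,0.013,0],"travel":[1,-2,63],"grip":0},{"angular":[0,0.013,0],"travel":[1,-2,68],"grip":0},{"angular":[0,0.013,0],"travel":[1,-2,68],"grip":0},{"angular":[0,0.013,0],"travel":[1,-2,68],"grip":0}]'
```

```text
t: 9.32
position: [0.4945, -0.2906, 0.1439]
eef_rot: [-3.135, -0.183, -0.005]
ft_force: [-2.5, 4.6, 10.3]
grip_width: -0.0002
finger_force: 4.8
```

```bash
python3 -m crank '[{"angular":[0,0,0],"travel":[0,0,4],"grip":0},{"angular":[0,0,0],"travel":[0,0,7],"grip":0},{"angular":[0,0,0],"travel":[0,0,7],"grip":0},{"angular":[0,0,0],"travel":[0,0,7],"grip":0}]'
```

```text
t: 9.82
position: [0.4947, -0.2907, 0.1386]
eef_rot: [-3.136, -0.184, -0.007]
ft_force: [-7.8, 7.2, 18.9]
grip_width: 0.0002
finger_force: 9.5
```

```bash
python3 -m crank '[{"angular":[0,0,0],"travel":[0,0,3],"grip":0},{"angular":[0,0,0],"travel":[0,0,3],"grip":0},{"angular":[0,0,0],"travel":[0,0,3],"grip":0}]'
```

```text
t: 10.2
position: [0.4947, -0.2907, 0.1384]
eef_rot: [3.135, 0.185, 0.009]
ft_force: [-12.4, 12.6, 36.2]
grip_width: -0.0001
finger_force: 17.9
```

The z position barely changed while the force doubled, so the plunger is at its stop. Now release and retract.

```bash
python3 -m crank '[{"angular":[0,0,0],"travel":[0,0,-15],"grip":0},{"angular":[0,0,0],"travel":[0,0,-50],"grip":0},{"angular":[0,0,0],"travel":[0,0,-100],"grip":0},{"angular":[0,0,0],"travel":[0,0,-130],"grip":0},{"angular":[0,0,0],"travel":[-60,60,-140],"grip":0},{"angular":[0,0,0],"travel":[-100,80,-140],"grip":0},{"angular":[0,0,0],"travel":[-100,80,-140],"grip":0},{"angular":[0,0,0],"travel":[-100,80,-140],"grip":0}]'
python3 ang.py d
python3 - <<'E'
import cv2,numpy as np
a=cv2.imread('pics/top_d.png');
from cell import vision
p=vision.snapshot('scene')['image'][220:350,210:410,::-1]; b=cv2.resize(p,(400,260))
cv2.imwrite('pics/end.png',np.hstack([cv2.resize(a,(400,316)),cv2.copyMakeBorder(b,0,56,0,0,0)]))
E
```

```text
t: 11.2
position: [0.404, -0.3825, 0.2721]
eef_rot: [-3.135, -0.18, -0.005]
ft_force: [0.4, -0.0, 0.3]
grip_width: -0.0001
finger_force: 0.0
```

View pics/end.png

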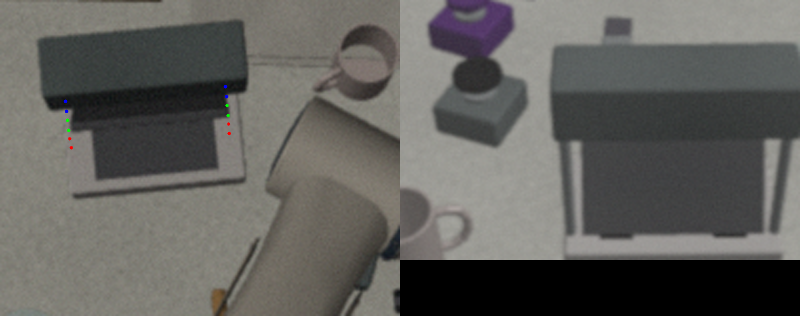

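The screen edge at (71,130)–(229,117) still sits on the green 1.05 rad marks, the plunger at (477,75) is back up, and the arm is clear of everything.

```bash
python3 -c "
from cell import r
print(r.close_job())"
```

```text
the job is handed in; nothing more can be done
None
```

The screen stands at about 60 degrees (1.05 rad in the last picture), the plunger was pressed to its stop and came back up, the arm is clear, and the job was handed in at about 11 s; no verdict came back.

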